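# Bring the cart wheel's valve to the top

### The job

Turn the cart wheel on the tilted stand until its valve stem is at the very top of the wheel, straight up the slope from the hub, and leave it resting there. Push it round gently with the fingertips on the spokes, one spoke after another, either way round: do not pinch or lift anything, and do not push on the tyre or the valve stem. Leave the tools and parts lying around it where they are.

Things in the scene. Friction and masses are not known exactly. Their poses are not given: they have to be found in the camera images.
- bridge: fixed dark steel bearing bridge. Origin: the wheel's centre, 170 above the table. The wheel leans back, 35 degrees from lying flat, its open face looking up and towards the robot. z axis: the axle, pointing out of that face; x axis: straight up the slope in the wheel's plane, to its far, highest point. Angles below are about z, from x towards y (mm)
- axle_cap (a point): middle of the bridge's front cap (44 across), 31 along z from the wheel's centre. From it three flat arms 14 wide cross in front of the wheel at 60, 180 and 300 degrees, z 24 to 30, out to radius 152 and back outside the tyre. Fingers reach the spokes through the three windows between arms and must come out to pass an arm. Like arms behind, z -51 to -59 (mm)
- top (a point): fixed point 100 straight up the slope from the wheel's centre, at z 10 (mid spoke): where the foot of the valve stem must come; axes as the bridge (mm)
- wheel (a joint): turn of the wheel, rad, positive from the bridge's x to its y (anticlockwise seen from the face); 0 or any full turn (6.283) has the valve stem at the top. Starts between 1.75 and 4.53. Friction, about 0.35 N m (5 N at 70 from the centre), holds it wherever it is left; it does not coast; sizes in mm
- spokes: cast aluminium wheel body, origin at the wheel's centre, x towards the valve stem, z along the axle. Hub 48 across; five straight spokes 14 wide, 12 thick (z 4 to 16) from hub to rim at 36, 108, 180, 252, 324 degrees from its own x; rim inside radius 100, 36 wide (z -18 to 18). Behind the spokes it is open to z -50, but for the axle (mm)
- tyre: black rubber tyre, outer diameter 260, 44 wide (z -22 to 22), inner radius 104; origin at the wheel's centre; not to be pushed (mm)
- stem: valve stem: thin black stem 12 across with a narrower brass end, 38 long, on the inside of the rim midway between two spokes, pointing at the hub. Origin at its foot on the rim, 100 from the wheel's axle at z 10; x points outward from the hub, z along the axle. Not to be pushed (mm)
- stand: blue steel stand, fixed: base plate 300 x 240 x 12, origin under the plate's middle, with the post under the hub; the wheel's centre is straight above its origin (mm)
- ring: bystander: ground steel ring lying flat, 110 outside, 64 bore, 12 high; origin under its centre (mm). Leave it alone
- wrench: bystander: steel wrench lying flat, 170 long along its x; origin near mid-length, underside (mm). Leave it alone
- jar: bystander: small white plastic jar with black cap, 56 across, 60 tall; origin under its centre (mm). Leave it alone
- bar: bystander: plain steel gauge bar, 160 x 30 x 30, lying along its x; origin under its centre (mm). Leave it alone
- hammer: bystander: hammer lying flat, 260 long along its x, handle to -x; origin on the underside (mm). Leave it alone
- gauge: bystander: dial gauge on a red two-piece arm on a black block 55 x 50 x 50; about 170 tall, dial reaches 100 along its x; origin under the block (mm). Leave it alone
- puck: bystander: solid steel disc 60 across, 20 high, lying on the front left corner of the base plate; origin under its centre (mm). Leave it alone

How it is judged (in metres and radians):
At the end, for the whole second after the job is handed in: the foot of the valve stem is within 12 mm of the top point (about 7 degrees of turn), the wheel is at rest, and every bystander is within 25 mm of where it started (distance between stem and top below 0.012 m and velocity of joint wheel between -0.05 and 0.05 rad/s and distance of each of ring, wrench, jar, bar, hammer, gauge, puck from where it was at the start of the episode below 0.025 m); the robot touches nothing.
It fails at once if the wheel is pinched or pushed with more than 35 N (contact force between the fingers and spokes above 35 N).
It fails at once if the tyre is pushed (over 2 N) (contact force between any of the fingers, the arm and tyre above 2 N).
It fails at once if the valve stem is pushed (over 2 N) (contact force between any of the fingers, the arm and stem above 2 N).
It fails at once if a bystander is lifted, carried or shoved more than 25 mm (distance of any of ring, wrench, jar, bar, hammer, gauge, puck from where it was at the start of the episode above 0.025 m).
It also fails if it takes over 64 s, if anything falls off the work surface, if the arm or the gripper's body presses on something with over 40 N, if the wrist force passes 120 N, or if a joint passes its speed limit or range.

### The arm

A 6-joint arm with a two-finger parallel gripper is mounted at the origin on the work surface. World frame = base frame: x ahead of the robot, y to its left, z up, the work surface at z = 0. Lengths are in mm, angles in rad, forces in N, time in s.
With the tool pointing down it reaches from about 350 to 775 mm from the base axis. Payload 7.3 kg.
Tool frame: the origin (TCP) lies at the very end of the fingers, on their centre line; the grasp point (between the pads) lies bot.grip_point_offset behind it (bot.grip_point_offset is the distance from the TCP to the grasp point, in mm); z points along the fingers, y is the line along which they close (so a half turn about z gives the same grasp; the last joint's range is limited). The gripper opens to 92 mm and grips with 3 to 60 N. Pads are 19 mm wide; open, the fingers measure 130 mm over their backs; the gripper's body (75 mm by 190 mm) begins 47 mm behind the grasp point.
Start: joints at [1.168, 0.342, 1.524, -0, 1.275, -0.146], TCP at [133.327, 507.808, 226.741] pointing down, gripper open.
Joint ranges: [-2.53, 2.53], [-0.77, 2.02], [0.04, 2.7], [-1, 4.14], [0.28, 2.66], [-3.11, 3.11]. Speed limits (rad/s): [2.57, 2.57, 3.14, 3.14, 3.14, 3.14].

### API

Orientations are given as [roll, pitch, yaw] about the fixed x, y, z axes, in that order (R = Rz(yaw) Ry(pitch) Rx(roll)).
In Python, from plant import bot gives the robot as it stands. The module is installed in compiled form; this text tells all that it offers.
- The arm moves only by the tool carry_out, never from a script. Its argument "plan" is a list of rows, each an object of numbers: "tx", "ty", "tz": the shift along the world's x, y, z in mm; "rx", "ry", "rz": the turn, a rotation vector about the world's x, y, z in rad. A call has 1 to 12 rows; each row shifts and turns the commanded pose from where the row before left it; what a row does not reach is not made up. A row lasts 1/10 s, in which the tool goes at most 50 mm and 8.59 degrees, less where a joint would pass 70% of its speed; a pose out of reach is approached as far as the arm can. A call with a gripper value outside its range is refused whole. "gripper" is the closure, from 0 (fully open) to 1 (shut), set as the call begins (left out, the last holds). The fingers move at their own pace and stop on an object; the grip force is fixed at half the most. Time passes only in rows, so rows that do not move let the fingers close. It gives the time, the measured TCP pose, the force, the opening and the grip force at its end, in the units of the state.
- bot.get_obs(): the state, without advancing time (a new reading comes with each control period).
- bot.capture(name): name is "side" or "top"; returns the picture (480x640x3 uint8, red, green, blue); there is no depth.
- bot.camera_model(name): a dict with "camera_matrix" (3x3 intrinsics, pixels), "R" (3x3) and "t" (3): a world point X has camera coordinates R X + t. Camera axes: x right, y down, z forward; pixel columns grow to the right and rows downward; lengths in mm; the calibration is good to about 2 mm. A picture is of the moment at which its call begins. camera_model takes no time and is no camera call.
- bot.close_job(): hands the job in; it is judged then, once.
The state is a dict: "time": time; "joint_positions": joint angles; "dq": joint speeds; "tau": joint torques, N m; "tool_pos": TCP position; "tcp_rot": TCP orientation; "contact_force": force on the tool from outside, world axes, zero at the start; "moment": the same for the moment, N m; "grip_width": finger opening in mm; "finger_force": force on a finger pad.
Only numpy, scipy, OpenCV 4.12 (cv2) and the standard library are available. Lean on these libraries where they do the work, as an engineer would, in place of code of your own. Each camera call takes 0.05 s, during which the arm holds its last target. There are 200 camera calls.

## Working session

There is one attempt and no reset: what is moved stays moved. The work goes in short steps, Python scripts to look and compute and a tool call to move; the robot and the scene stay as the last step left them, time stands still between calls to the robot, and variables do not carry over. Pictures are saved under pics/ and viewed, at most 10 in all, crops included, and the job is handed in when it is done.

Besides the shell and the picture viewer there is one more tool, called as name(argument=value, ...) on one line, values as JSON. carry_out: Moves the arm, as the interface text tells. Its arguments: {"type":"object","properties":{"plan":{"type":"array"},"gripper":{"type":"number"}},"required":["plan"]}

```bash
mkdir -p pics
python3 - <<'E'
from plant import bot
import cv2,numpy as np
print(bot.get_obs(), bot.grip_point_offset)
for n in("side","top"):
    cv2.imwrite(f"pics/{n}0.png",bot.capture(n)[:,:,::-1]); m=bot.camera_model(n); print(n,{k:np.round(v,3).tolist() for k,v in m.items()}, -np.array(m["R"]).T@m["t"])
E
```

```text
{'time': 0.0, 'joint_positions': array([ 1.16803427e+00,  3.42691430e-01,  1.52499331e+00,  7.45677709e-06,
        1.27539193e+00, -1.46008889e-01]), 'dq': array([ 0.00039113,  0.00162841,  0.0012466 , -0.00026639, -0.00147483,
       -0.00069812]), 'tau': array([ 6.36779569e-04, -4.31261230e+01, -2.44223320e+01,  7.16964249e-02,
        5.60149492e-02, -1.32702880e-04]), 'tool_pos': array([133.14391361, 507.4288544 , 226.06947315]), 'tcp_rot': array([-3.14012546e+00, -2.22965342e-04,  2.88483715e+00]), 'contact_force': array([-0.03556013, -0.10021938, -0.48850815]), 'moment': array([-0.03957134, -0.00963198,  0.00503166]), 'finger_force': 0.0, 'grip_width': 91.7745678601461} 18.8
side {'camera_matrix': [[443.365, 0.0, 311.867], [0.0, 443.365, 240.686], [0.0, 0.0, 1.0]], 'R': [[0.972, -0.235, -0.015], [-0.186, -0.726, -0.663], [0.144, 0.647, -0.749]], 't': [-584.345, 195.726, 1126.088]} [ 441.59282217 -723.62354491  963.9542889 ]
top {'camera_matrix': [[517.479, 0.0, 311.795], [0.0, 517.479, 232.583], [0.0, 0.0, 1.0]], 'R': [[-0.012, -1.0, 0.018], [-0.986, 0.009, -0.164], [0.164, -0.02, -0.986]], 't': [-10.028, 619.013, 1410.563]} [ 379.77254693   12.66783871 1492.8418188 ]
```

View pics/side0.png

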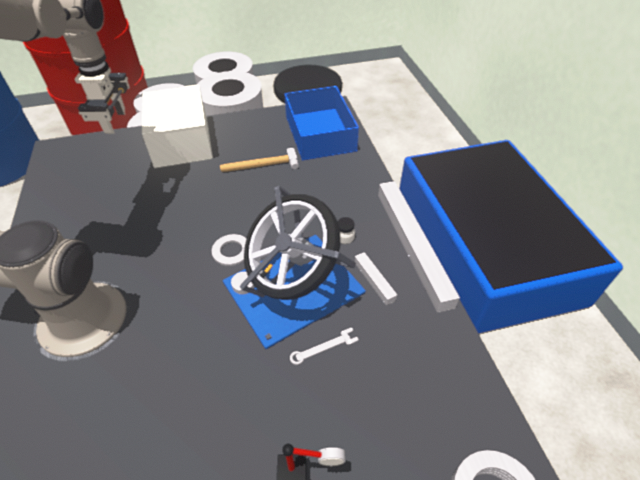

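View pics/top0.png

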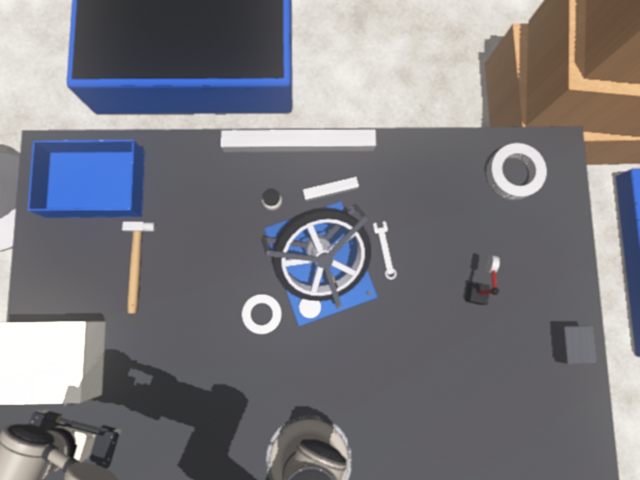

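Run:
```python
import cv2,numpy as np
s=cv2.imread("pics/side0.png")[180:310,225:365];t=cv2.imread("pics/top0.png")[200:325,255:395]
r=lambda i:cv2.resize(i,None,fx=4 if 0 else 4,fy=4,interpolation=cv2.INTER_CUBIC)
cv2.imwrite("pics/c1.png",r(s));cv2.imwrite("pics/c2.png",r(t))
```

```text
(no output)
```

View pics/c1.png

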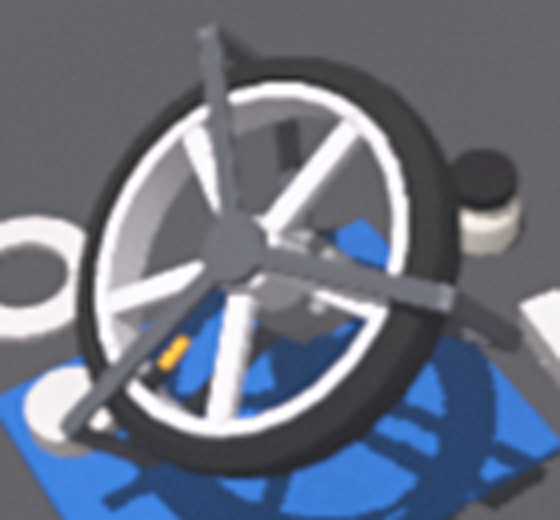

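View pics/c2.png

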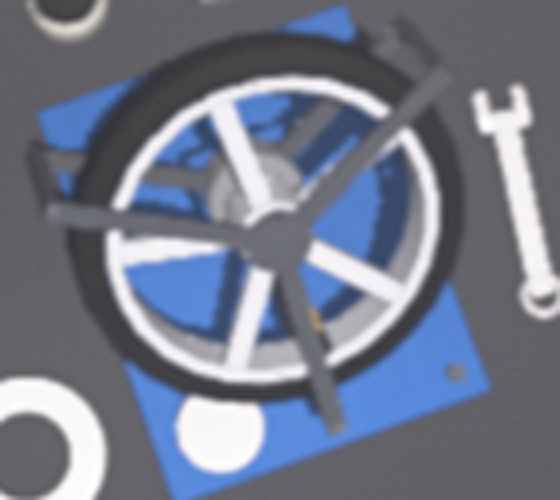

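```bash
cat > h.py <<'E'
import numpy as np,cv2
from plant import bot
M={n:bot.camera_model(n) for n in("side","top")}
P={n:np.array(m["camera_matrix"])@np.c_[m["R"],m["t"]] for n,m in M.items()}
def tri(s,t):
    X=cv2.triangulatePoints(P["side"],P["top"],np.array(s,float).reshape(2,1),np.array(t,float).reshape(2,1))[:,0];return X[:3]/X[3]
def proj(n,X): p=P[n]@np.r_[X,1];return p[:2]/p[2]
def ray_plane(n,px,p0,nv):
    m=M[n];R=np.array(m["R"]);o=-R.T@m["t"];d=R.T@np.linalg.inv(m["camera_matrix"])@[*px,1]
    return o+d*((p0-o)@nv)/(d@nv)
def frame(yaw,tilt=np.radians(35)):
    c,s=np.cos(tilt),np.sin(tilt);cy,sy=np.cos(yaw),np.sin(yaw)
    return np.array([[cy,-sy,0],[sy,cy,0],[0,0,1]])@np.array([[c,0,-s],[0,1,0],[s,0,c]])
E
python3 - <<'E'
from h import *
for k,s,t in [("cap",(283.75,242),(324.2,260.2)),("a180",(243,287.5),(338.7,306.2)),("a60",(277,188.7),(268.7,253.7)),("a300",(337.5,255),(364.2,220))]:
    X=tri(s,t);print(k,X.round(1),(proj("side",X)-s).round(1),(proj("top",X)-t).round(1))
    if k=="cap":cap=X
    else:
        v=X-cap;print(np.linalg.norm(v),np.degrees(np.arctan2(v[1],v[0])))
a=tri((243,287.5),(338.7,306.2))
for yaw in np.radians([15,18,20,22]):
    F=frame(yaw);C=cap-31*F[:,2]
    out=[]
    for th in(60,180,300):
        X=C+F@[152*np.cos(np.radians(th)),152*np.sin(np.radians(th)),29];out+=[proj("side",X),proj("top",X)]
    print(np.degrees(yaw),C.round(1),np.array(out).round(1).tolist())
    for n,px in(("side",(268,268.75)),("top",(334,280)),):
        q=F.T@(ray_plane(n,px,C+10*F[:,2],F[:,2])-C);print(n,q.round(1),np.degrees(np.arctan2(q[1],q[0])))
    for n,b,pts in(("side",(225,180),[(355,125),(375,310),(222,410),(115,300),(195,135)]),("top",(255,200),[(218,110),(125,255),(238,360),(395,295)])):
        for p in pts:
            q=F.T@(ray_plane(n,(b[0]+p[0]/4,b[1]+p[1]/4),C+16*F[:,2],F[:,2])-C);print("  spoke",n,np.hypot(*q[:2]).round(1),np.degrees(np.arctan2(q[1],q[0])).round(1))
E
```

```text
cap [525.3 -44.3 191.6] [-0.4  0.1] [-0.  -0.3]
a180 [412.3 -84.7 104. ] [-0.8  0.2] [-0.  -0.5]
148.5777021720762 -160.34757373992636
a60 [538.1  93.1 234.6] [-0.5  0.1] [-0.  -0.4]
144.55013191637556 84.69394835354682
a300 [ 622.6 -144.1  230.6] [-1.8  0.5] [ 0.1 -1.2]
144.7334312068262 -45.70197482557552
14.999999999999998 [542.5 -39.7 166.2] [[281.8, 186.6], [266.2, 247.5], [239.3, 285.7], [335.5, 308.1], [336.2, 258.7], [368.9, 219.4]]
side [-74.6  -8.7  10. ] -173.37268626719916
top [-78.3 -14.7  10. ] -169.365463492031
  spoke side 99.8 8.6
  spoke side 99.7 -64.1
  spoke side 92.6 -133.5
  spoke side 98.0 150.6
  spoke side 99.5 80.8
  spoke top 92.6 9.8
  spoke top 95.5 83.8
  spoke top 97.4 154.6
  spoke top 99.8 -136.6
18.0 [542.2 -38.8 166.2] [[278.7, 186.8], [265.7, 250.6], [240.4, 287.6], [337.8, 307.3], [338.1, 256.4], [366.7, 217.1]]
side [-75.   -5.9  10. ] -175.48498845843508
top [-79.1 -12.   10. ] -171.38028138255106
  spoke side 99.7 5.7
  spoke side 98.2 -66.6
  spoke side 92.5 -136.6
  spoke side 96.6 148.8
  spoke side 96.6 77.6
  spoke top 92.8 7.1
  spoke to
[... 197 characters left out ...]
.1  10. ] -176.86204814299597
top [-79.6 -10.2  10. ] -172.71947017907067
  spoke side 99.7 3.8
  spoke side 97.3 -68.2
  spoke side 92.4 -138.7
  spoke side 95.8 147.7
  spoke side 94.8 75.5
  spoke top 92.8 5.3
  spoke top 95.2 78.1
  spoke top 95.8 150.4
  spoke top 102.2 -141.0
22.0 [541.8 -37.7 166.2] [[274.6, 187.2], [265.3, 254.7], [242.1, 290.1], [340.8, 306.2], [340.4, 253.2], [363.7, 214.3]]
side [-75.3  -2.3  10. ] -178.2167091702346
top [-80.   -8.3  10. ] -174.0565094367485
  spoke side 99.7 1.9
  spoke side 96.4 -69.8
  spoke side 92.4 -140.7
  spoke side 94.9 146.5
  spoke side 93.2 73.3
  spoke top 92.9 3.5
  spoke top 95.1 75.9
  spoke top 95.2 148.7
  spoke top 103.1 -142.7
```

The side crop shows the five spokes and the brass stem end at about px (268,269), nearly under the 180° arm. The top crop shows the cap at about px (324,260) and the arm ends. The wheel angle is about 185° with spokes at 5°, 77°, 149° and so on, and the stand yaw is about 19.5°. I'll push anticlockwise in the upper window, in three strokes.

```bash
cat >> h.py <<'E'
from scipy.spatial.transform import Rotation as Ro
F=frame(np.radians(19.5));C=np.array([542,-38.5,169.])
def pose(phi,r,z):
    p=np.radians(phi);X=C+F@[r*np.cos(p),r*np.sin(p),z]
    rad=F@[np.cos(p),np.sin(p),0];tz=-F[:,2]
    return X,Ro.from_matrix(np.c_[np.cross(rad,tz),rad,tz])
def delta(A,B): return (B[0]-A[0]),(B[1]*A[1].inv()).as_rotvec()
def now():
    o=bot.get_obs();return o["tool_pos"],Ro.from_euler("xyz",o["tcp_rot"])
def local():
    X,R=now();q=F.T@(X-C);return "r %.1f phi %.1f z %.1f"%(np.hypot(*q[:2]),np.degrees(np.arctan2(q[1],q[0])),q[2])
def arc(A,a,b,n,r=70,z=-4):
    "rows from pose A to arc a..b"
    for k in range(n):
        B=pose(a+(b-a)*(k+1)/n,r,z);t,w=delta(A,B);print(t.round(1).tolist(),w.round(3).tolist());A=B
E
python3 - <<'E'
from h import *
t,w=delta(now(),pose(-13,70,110));print(t,w,F[:,2],pose(-13,70,110)[0])
E
```

```text
[ 407.27657848 -563.21849717   72.08723487] [ 0.5244081  -0.38311356 -1.1611368 ] [-0.54067695 -0.19146375  0.81915204] [540.44817868 -55.75426109 298.22802453]
```

carry_out(gripper=1, plan=[{"tz": 40},{"tz": 40},{"tz": 40},{"tx": 20.4,"ty": -28.2,"tz": -2.4,"rx": 0.0262,"ry": -0.0192,"rz": -0.0581},{"tx": 20.4,"ty": -28.2,"tz": -2.4,"rx": 0.0262,"ry": -0.0192,"rz": -0.0581},{"tx": 20.4,"ty": -28.2,"tz": -2.4,"rx": 0.0262,"ry": -0.0192,"rz": -0.0581},{"tx": 20.4,"ty": -28.2,"tz": -2.4,"rx": 0.0262,"ry": -0.0192,"rz": -0.0581},{"tx": 20.4,"ty": -28.2,"tz": -2.4,"rx": 0.0262,"ry": -0.0192,"rz": -0.0581},{"tx": 20.4,"ty": -28.2,"tz": -2.4,"rx": 0.0262,"ry": -0.0192,"rz": -0.0581},{"tx": 20.4,"ty": -28.2,"tz": -2.4,"rx": 0.0262,"ry": -0.0192,"rz": -0.0581},{"tx": 20.4,"ty": -28.2,"tz": -2.4,"rx": 0.0262,"ry": -0.0192,"rz": -0.0581},{"tx": 20.4,"ty": -28.2,"tz": -2.4,"rx": 0.0262,"ry": -0.0192,"rz": -0.0581}])

```text
invalid input at $.plan[0]: expected keys tx, ty, tz, rx, ry, rz
```

carry_out(plan=[{"tx": 20.4,"ty": -28.2,"tz": -2.4,"rx": 0.0262,"ry": -0.0192,"rz": -0.0581},{"tx": 20.4,"ty": -28.2,"tz": -2.4,"rx": 0.0262,"ry": -0.0192,"rz": -0.0581},{"tx": 20.4,"ty": -28.2,"tz": -2.4,"rx": 0.0262,"ry": -0.0192,"rz": -0.0581},{"tx": 20.4,"ty": -28.2,"tz": -2.4,"rx": 0.0262,"ry": -0.0192,"rz": -0.0581},{"tx": 20.4,"ty": -28.2,"tz": -2.4,"rx": 0.0262,"ry": -0.0192,"rz": -0.0581},{"tx": 20.4,"ty": -28.2,"tz": -2.4,"rx": 0.0262,"ry": -0.0192,"rz": -0.0581},{"tx": 20.4,"ty": -28.2,"tz": -2.4,"rx": 0.0262,"ry": -0.0192,"rz": -0.0581},{"tx": 20.4,"ty": -28.2,"tz": -2.4,"rx": 0.0262,"ry": -0.0192,"rz": -0.0581},{"tx": 20.4,"ty": -28.2,"tz": -2.4,"rx": 0.0262,"ry": -0.0192,"rz": -0.0581},{"tx": 20.4,"ty": -28.2,"tz": -2.4,"rx": 0.0262,"ry": -0.0192,"rz": -0.0581},{"tx": 20.4,"ty": -28.2,"tz": -2.4,"rx": 0.0262,"ry": -0.0192,"rz": -0.0581},{}])

```text
invalid input at $.plan[11]: expected keys tx, ty, tz, rx, ry, rz
```

Run:
```python
from h import *
print(local(),bot.get_obs()["joint_positions"].round(2),bot.get_obs()["grip_width"])
for z in(110,-4):
    t,w=delta(now(),pose(-17,70,z));print(t.round(1),w.round(3))
for n in("side","top"):
    im=bot.capture(n);cv2.imwrite(f"pics/{n}1.png",im[:,:,::-1])
a=cv2.imread("pics/side1.png")[140:320,210:390];b=cv2.imread("pics/top1.png")[180:360,240:420]
cv2.imwrite("pics/m1.png",cv2.resize(np.hstack([a,b]),None,fx=2.2,fy=2.2,interpolation=2))
```

```text
r 664.7 phi 101.6 z 163.3 [ 1.17  0.34  1.52  0.    1.28 -0.15] 92.01163342574469
[ 407.9 -568.    71.4] [ 0.541 -0.367 -1.228]
[ 469.5 -546.2  -22. ] [ 0.541 -0.367 -1.228]
```

View pics/m1.png

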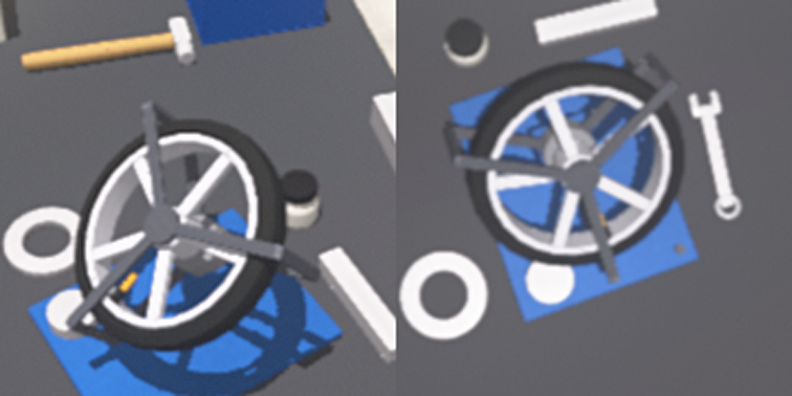

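Both moves were refused because every row needs all six keys. The picture shows an unchanged scene, with the cap at the same place in both views.

carry_out(gripper=1, plan=[{"tx": 0,"ty": 0,"tz": 40,"rx": 0,"ry": 0,"rz": 0},{"tx": 0,"ty": 0,"tz": 40,"rx": 0,"ry": 0,"rz": 0},{"tx": 0,"ty": 0,"tz": 40,"rx": 0,"ry": 0,"rz": 0},{"tx": 20.4,"ty": -28.2,"tz": -2.4,"rx": 0.0262,"ry": -0.0192,"rz": -0.0581},{"tx": 20.4,"ty": -28.2,"tz": -2.4,"rx": 0.0262,"ry": -0.0192,"rz": -0.0581},{"tx": 20.4,"ty": -28.2,"tz": -2.4,"rx": 0.0262,"ry": -0.0192,"rz": -0.0581},{"tx": 20.4,"ty": -28.2,"tz": -2.4,"rx": 0.0262,"ry": -0.0192,"rz": -0.0581},{"tx": 20.4,"ty": -28.2,"tz": -2.4,"rx": 0.0262,"ry": -0.0192,"rz": -0.0581},{"tx": 20.4,"ty": -28.2,"tz": -2.4,"rx": 0.0262,"ry": -0.0192,"rz": -0.0581},{"tx": 20.4,"ty": -28.2,"tz": -2.4,"rx": 0.0262,"ry": -0.0192,"rz": -0.0581},{"tx": 20.4,"ty": -28.2,"tz": -2.4,"rx": 0.0262,"ry": -0.0192,"rz": -0.0581},{"tx": 20.4,"ty": -28.2,"tz": -2.4,"rx": 0.0262,"ry": -0.0192,"rz": -0.0581}])

```text
time: 1.4
tool_pos: [317.3, 252.8, 325.1]
tcp_rot: [2.853, 0.032, 2.351]
contact_force: [-0.2, -0.4, 0.5]
grip_width: 1.7
finger_force: 0.0
```

carry_out(plan=[{"tx": 20.4,"ty": -28.2,"tz": -2.4,"rx": 0.0262,"ry": -0.0192,"rz": -0.0581},{"tx": 20.4,"ty": -28.2,"tz": -2.4,"rx": 0.0262,"ry": -0.0192,"rz": -0.0581},{"tx": 20.4,"ty": -28.2,"tz": -2.4,"rx": 0.0262,"ry": -0.0192,"rz": -0.0581},{"tx": 20.4,"ty": -28.2,"tz": -2.4,"rx": 0.0262,"ry": -0.0192,"rz": -0.0581},{"tx": 20.4,"ty": -28.2,"tz": -2.4,"rx": 0.0262,"ry": -0.0192,"rz": -0.0581},{"tx": 20.4,"ty": -28.2,"tz": -2.4,"rx": 0.0262,"ry": -0.0192,"rz": -0.0581},{"tx": 20.4,"ty": -28.2,"tz": -2.4,"rx": 0.0262,"ry": -0.0192,"rz": -0.0581},{"tx": 20.4,"ty": -28.2,"tz": -2.4,"rx": 0.0262,"ry": -0.0192,"rz": -0.0581},{"tx": 20.4,"ty": -28.2,"tz": -2.4,"rx": 0.0262,"ry": -0.0192,"rz": -0.0581},{"tx": 20.4,"ty": -28.2,"tz": -2.4,"rx": 0.0262,"ry": -0.0192,"rz": -0.0581},{"tx": 20.4,"ty": -28.2,"tz": -2.4,"rx": 0.0262,"ry": -0.0192,"rz": -0.0581},{"tx": 0,"ty": 0,"tz": 0,"rx": 0,"ry": 0,"rz": 0}])

```text
time: 2.6
tool_pos: [542.4, -59.2, 297.6]
tcp_rot: [2.542, -0.129, 1.718]
contact_force: [-0.7, 0.9, -0.0]
grip_width: 0.8
finger_force: 0.0
```

Run:
```python
from h import *
print(local(),bot.get_obs()["joint_positions"].round(2),bot.get_obs()["grip_width"],bot.get_obs()["contact_force"].round(1))
for z in(60,-4):
    t,w=delta(now(),pose(-16,70,z));print(t.round(1),w.round(3))
for n in("side","top"):
    im=bot.capture(n);cv2.imwrite(f"pics/{n}1.png",im[:,:,::-1])
a=cv2.imread("pics/side1.png")[100:320,210:390];b=cv2.imread("pics/top1.png")[160:380,240:420]
cv2.imwrite("pics/m2.png",cv2.resize(np.hstack([a,b]),None,fx=2.2,fy=2.2,interpolation=2))
```

```text
r 71.2 phi -16.0 z 109.1 [-0.51  0.08  1.83  0.59  0.89 -0.91] 0.7835792174312883 [-0.7  0.9 -0. ]
[ 25.5   9.4 -40.9] [ 0.028  0.011 -0.037]
[ 60.1  21.6 -93.3] [ 0.028  0.011 -0.037]
```

View pics/m2.png

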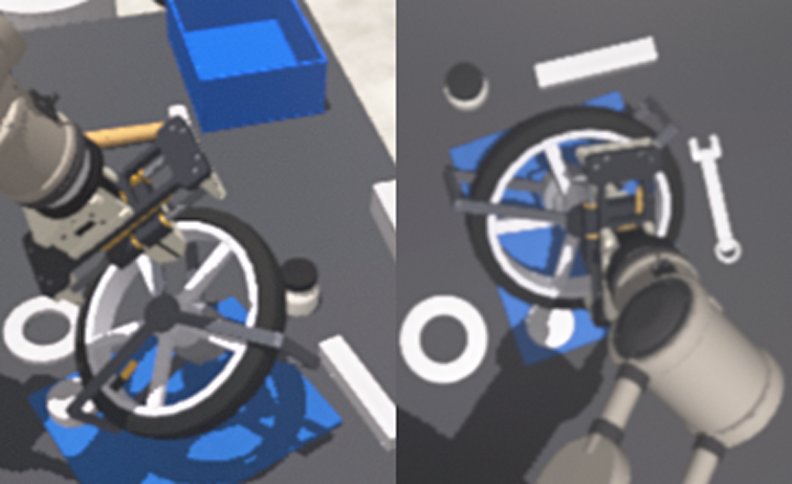

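The gripper is over the upper window. In the side half the fingertip shows near (170,250), just short of the window. I'll check that against the projected TCP.

Run:
```python
from h import *
X,R=now()
for k in(0,30,66):
  for j in(-46,0,46):
    Y=X-R.apply([0,j,k]);s=proj("side",Y);t=proj("top",Y);print(k,j,((s-[210,100])*2.2).round(),((t-[240,160])*2.2+[396,0]).round())
cv2.imwrite("pics/z.png",cv2.resize(cv2.imread("pics/side1.png")[140:260,240:360],None,fx=5,fy=5,interpolation=2))
print((proj("side",X)-[240,140])*5)
```

```text
0 -46 [210. 218.] [595. 154.]
0 0 [173. 246.] [597. 194.]
0 46 [136. 273.] [598. 232.]
30 -46 [193. 206.] [602. 166.]
30 0 [155. 235.] [604. 206.]
30 46 [119. 263.] [605. 245.]
66 -46 [172. 190.] [611. 180.]
66 0 [134. 220.] [613. 222.]
66 46 [ 96. 249.] [614. 261.]
[242.05518954 359.29360912]
```

View pics/z.png

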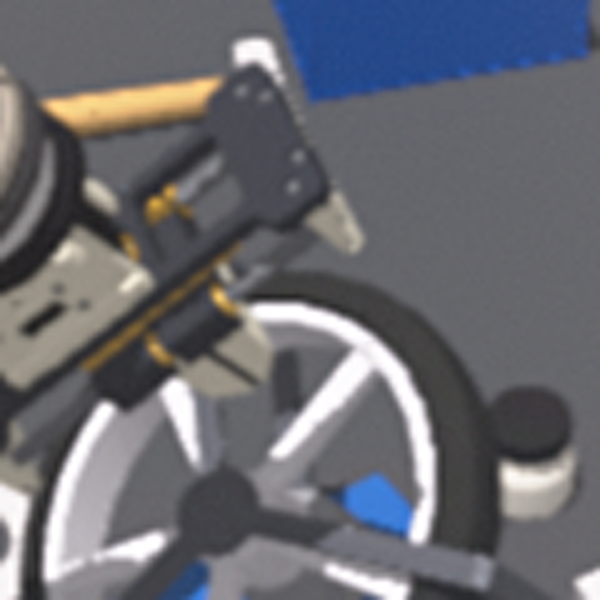

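The fingertips match the projected TCP (242,359), and the body has clearance. Inserting at about -22°.

carry_out(plan=[{"tx": 6.2,"ty": 1.5,"tz": -9.3,"rx": 0.0085,"ry": 0.003,"rz": -0.0123},{"tx": 6.2,"ty": 1.5,"tz": -9.3,"rx": 0.0085,"ry": 0.003,"rz": -0.0123},{"tx": 6.2,"ty": 1.5,"tz": -9.3,"rx": 0.0085,"ry": 0.003,"rz": -0.0123},{"tx": 6.2,"ty": 1.5,"tz": -9.3,"rx": 0.0085,"ry": 0.003,"rz": -0.0123},{"tx": 6.2,"ty": 1.5,"tz": -9.3,"rx": 0.0085,"ry": 0.003,"rz": -0.0123},{"tx": 6.2,"ty": 1.5,"tz": -9.3,"rx": 0.0085,"ry": 0.003,"rz": -0.0123},{"tx": 6.2,"ty": 1.5,"tz": -9.3,"rx": 0.0085,"ry": 0.003,"rz": -0.0123},{"tx": 6.2,"ty": 1.5,"tz": -9.3,"rx": 0.0085,"ry": 0.003,"rz": -0.0123},{"tx": 6.2,"ty": 1.5,"tz": -9.3,"rx": 0.0085,"ry": 0.003,"rz": -0.0123},{"tx": 6.2,"ty": 1.5,"tz": -9.3,"rx": 0.0085,"ry": 0.003,"rz": -0.0123},{"tx": 0,"ty": 0,"tz": 0,"rx": 0,"ry": 0,"rz": 0}])

```text
time: 3.8
tool_pos: [603.4, -40.8, 204.0]
tcp_rot: [2.566, -0.217, 1.595]
contact_force: [-0.7, -0.2, -0.3]
grip_width: 0.3
finger_force: 0.0
```

Run:
```python
from h import *
print(local(),bot.get_obs()["contact_force"].round(1))
t,w=delta(now(),pose(-22,70,-4));print(t.round(1),w.round(3))
arc(now(),-22,-10,4); arc(pose(-10,70,-4),-10,40,16)
```

```text
r 70.6 phi -18.7 z -4.0 [-0.7 -0.2 -0.3]
[-0.3 -3.9 -1.1] [-0.001 -0.    -0.004]
[-0.5, -0.3, -0.4] [-0.029, -0.011, 0.039]
[-0.3, 3.6, 0.6] [-0.028, -0.01, 0.043]
[-0.5, 3.6, 0.5] [-0.028, -0.01, 0.043]
[-0.6, 3.6, 0.4] [-0.028, -0.01, 0.043]
[-0.8, 3.7, 0.3] [-0.029, -0.01, 0.045]
[-1.0, 3.7, 0.2] [-0.029, -0.01, 0.045]
[-1.2, 3.6, 0.1] [-0.029, -0.01, 0.045]
[-1.3, 3.6, -0.0] [-0.029, -0.01, 0.045]
[-1.5, 3.5, -0.2] [-0.029, -0.01, 0.045]
[-1.6, 3.4, -0.3] [-0.029, -0.01, 0.045]
[-1.8, 3.4, -0.4] [-0.029, -0.01, 0.045]
[-1.9, 3.3, -0.5] [-0.029, -0.01, 0.045]
[-2.1, 3.2, -0.6] [-0.029, -0.01, 0.045]
[-2.2, 3.0, -0.7] [-0.029, -0.01, 0.045]
[-2.3, 2.9, -0.8] [-0.029, -0.01, 0.045]
[-2.4, 2.8, -1.0] [-0.029, -0.01, 0.045]
[-2.5, 2.6, -1.1] [-0.029, -0.01, 0.045]
[-2.6, 2.5, -1.2] [-0.029, -0.01, 0.045]
[-2.7, 2.3, -1.3] [-0.029, -0.01, 0.045]
[-2.8, 2.2, -1.4] [-0.029, -0.01, 0.045]
```

carry_out(plan=[{"tx": -0.3,"ty": 3.6,"tz": 0.6,"rx": -0.028,"ry": -0.01,"rz": 0.043},{"tx": -0.5,"ty": 3.6,"tz": 0.5,"rx": -0.028,"ry": -0.01,"rz": 0.043},{"tx": -0.6,"ty": 3.6,"tz": 0.4,"rx": -0.028,"ry": -0.01,"rz": 0.043},{"tx": -0.8,"ty": 3.7,"tz": 0.3,"rx": -0.029,"ry": -0.01,"rz": 0.045},{"tx": -1.0,"ty": 3.7,"tz": 0.2,"rx": -0.029,"ry": -0.01,"rz": 0.045},{"tx": -1.2,"ty": 3.6,"tz": 0.1,"rx": -0.029,"ry": -0.01,"rz": 0.045}])

```text
time: 4.4
tool_pos: [600.0, -21.1, 208.5]
tcp_rot: [2.53, -0.033, 1.865]
contact_force: [4.8, -5.5, -3.1]
grip_width: 0.2
finger_force: 3.1
```

Run:
```python
from h import *
print(local(),bot.get_obs()["contact_force"].round(1), (F.T@bot.get_obs()["contact_force"]).round(1))
```

```text
r 72.3 phi -2.4 z -2.3 [ 4.8 -5.5 -3.1] [ 0.4 -6.8 -4.1]
```

Run:
```python
from h import *
t,w=delta(now(),pose(-2.4,70,-4));print(t,w)
arc(now(),-2.4,41,17)
```

```text
[-0.84868836 -0.24531412 -2.68318479] [-0.00918509 -0.00145695  0.01229658]
[-1.8, 2.7, -2.6] [-0.033, -0.01, 0.049]
[-1.1, 2.9, -0.0] [-0.024, -0.009, 0.036]
[-1.2, 2.9, -0.1] [-0.024, -0.009, 0.036]
[-1.3, 2.8, -0.2] [-0.024, -0.009, 0.036]
[-1.4, 2.8, -0.3] [-0.024, -0.009, 0.036]
[-1.5, 2.7, -0.4] [-0.024, -0.009, 0.036]
[-1.6, 2.6, -0.4] [-0.024, -0.009, 0.036]
[-1.7, 2.6, -0.5] [-0.024, -0.009, 0.036]
[-1.8, 2.5, -0.6] [-0.024, -0.009, 0.036]
[-1.9, 2.4, -0.7] [-0.024, -0.009, 0.036]
[-1.9, 2.3, -0.7] [-0.024, -0.009, 0.036]
[-2.0, 2.2, -0.8] [-0.024, -0.009, 0.036]
[-2.1, 2.1, -0.9] [-0.024, -0.009, 0.036]
[-2.2, 2.0, -0.9] [-0.024, -0.009, 0.036]
[-2.2, 1.9, -1.0] [-0.024, -0.009, 0.036]
[-2.3, 1.8, -1.1] [-0.024, -0.009, 0.036]
[-2.3, 1.7, -1.1] [-0.024, -0.009, 0.036]
```

carry_out(plan=[{"tx": -1.5,"ty": 2.8,"tz": -1.0,"rx": -0.024,"ry": -0.009,"rz": 0.036},{"tx": -1.3,"ty": 2.9,"tz": -0.6,"rx": -0.024,"ry": -0.009,"rz": 0.036},{"tx": -1.2,"ty": 2.9,"tz": -0.5,"rx": -0.024,"ry": -0.009,"rz": 0.036},{"tx": -1.3,"ty": 2.8,"tz": -0.2,"rx": -0.024,"ry": -0.009,"rz": 0.036},{"tx": -1.4,"ty": 2.8,"tz": -0.3,"rx": -0.024,"ry": -0.009,"rz": 0.036},{"tx": -1.5,"ty": 2.7,"tz": -0.4,"rx": -0.024,"ry": -0.009,"rz": 0.036},{"tx": -1.6,"ty": 2.6,"tz": -0.4,"rx": -0.024,"ry": -0.009,"rz": 0.036},{"tx": -1.7,"ty": 2.6,"tz": -0.5,"rx": -0.024,"ry": -0.009,"rz": 0.036},{"tx": -1.8,"ty": 2.5,"tz": -0.6,"rx": -0.024,"ry": -0.009,"rz": 0.036},{"tx": -1.9,"ty": 2.4,"tz": -0.7,"rx": -0.024,"ry": -0.009,"rz": 0.036},{"tx": -1.9,"ty": 2.3,"tz": -0.7,"rx": -0.024,"ry": -0.009,"rz": 0.036}])

```text
time: 5.5
tool_pos: [584.5, 8.6, 205.0]
tcp_rot: [2.566, 0.247, 2.265]
contact_force: [6.2, -0.3, 4.2]
grip_width: 0.6
finger_force: 3.4
```

Run:
```python
from h import *
print(local(), (F.T@bot.get_obs()["contact_force"]).round(1), bot.get_obs()["joint_positions"].round(2))
t,w=delta(now(),pose(27,70,-4));print(t,w)
arc(now(),27,40,5)
```

```text
r 72.9 phi 24.5 z -2.5 [ 7.2 -2.3  0.2] [-0.31  0.23  1.93  0.7   0.57 -1.61]
[-2.80626515  0.7119562  -3.50042922] [-0.02383141  0.00241604  0.03656593]
[-4.9, 2.9, -4.4] [-0.049, -0.006, 0.074]
[-2.2, 2.1, -0.9] [-0.025, -0.009, 0.037]
[-2.2, 2.0, -1.0] [-0.025, -0.009, 0.037]
[-2.3, 1.9, -1.1] [-0.025, -0.009, 0.037]
[-2.4, 1.8, -1.1] [-0.025, -0.009, 0.037]
```

carry_out(plan=[{"tx": -2.4,"ty": 2.2,"tz": -1.2,"rx": -0.024,"ry": -0.007,"rz": 0.036},{"tx": -2.4,"ty": 2.1,"tz": -1.2,"rx": -0.024,"ry": -0.007,"rz": 0.036},{"tx": -2.4,"ty": 2.0,"tz": -1.3,"rx": -0.024,"ry": -0.009,"rz": 0.036},{"tx": -2.4,"ty": 1.9,"tz": -1.3,"rx": -0.024,"ry": -0.009,"rz": 0.036},{"tx": -2.4,"ty": 1.8,"tz": -1.2,"rx": -0.024,"ry": -0.009,"rz": 0.036},{"tx": -2.4,"ty": 1.7,"tz": -1.2,"rx": -0.024,"ry": -0.009,"rz": 0.036}])

```text
time: 6.1
tool_pos: [570.1, 21.0, 197.9]
tcp_rot: [2.641, 0.382, 2.505]
contact_force: [5.7, 3.1, 7.1]
grip_width: 0.5
finger_force: 3.6
```

Run:
```python
from h import *
print(local(), (F.T@bot.get_obs()["contact_force"]).round(1), bot.get_obs()["joint_positions"].round(2))
print(delta(now(),pose(39,70,90)))
A=pose(39,70,90); B=pose(-31,70,90); print(delta(A,B)); print(delta(B,pose(-31,70,-4)))
```

```text
r 71.8 phi 40.6 z -2.9 [9.3 1.  2.1] [-0.29  0.22  1.98  0.73  0.54 -1.89]
(array([-49.47664376, -20.31015329,  76.04540795]), array([ 0.00587145,  0.01184146, -0.00878961]))
(array([ 31.06491634, -73.9787195 ,   3.21288482]), array([ 0.6605615 ,  0.2339171 , -1.00078302]))
(array([ 50.82363304,  17.99759238, -77.00029216]), array([0., 0., 0.]))
```

carry_out(plan=[{"tx": 2.0,"ty": -1.6,"tz": 0.9,"rx": 0,"ry": 0,"rz": 0},{"tx": -10,"ty": -3.6,"tz": 15.4,"rx": 0,"ry": 0,"rz": 0},{"tx": -10,"ty": -3.6,"tz": 15.4,"rx": 0,"ry": 0,"rz": 0},{"tx": -10,"ty": -3.6,"tz": 15.4,"rx": 0,"ry": 0,"rz": 0},{"tx": -10,"ty": -3.6,"tz": 15.4,"rx": 0,"ry": 0,"rz": 0},{"tx": -10,"ty": -3.6,"tz": 15.4,"rx": 0,"ry": 0,"rz": 0}])

```text
time: 6.7
tool_pos: [518.7, 1.8, 272.9]
tcp_rot: [2.644, 0.374, 2.506]
contact_force: [0.4, -0.8, -0.4]
grip_width: 0.6
finger_force: 0.0
```

carry_out(plan=[{"tx": 2.5,"ty": -6.2,"tz": 0.3,"rx": 0.055,"ry": 0.0195,"rz": -0.0835},{"tx": 2.5,"ty": -6.2,"tz": 0.3,"rx": 0.055,"ry": 0.0195,"rz": -0.0835},{"tx": 2.5,"ty": -6.2,"tz": 0.3,"rx": 0.055,"ry": 0.0195,"rz": -0.0835},{"tx": 2.5,"ty": -6.2,"tz": 0.3,"rx": 0.055,"ry": 0.0195,"rz": -0.0835},{"tx": 2.5,"ty": -6.2,"tz": 0.3,"rx": 0.055,"ry": 0.0195,"rz": -0.0835},{"tx": 2.5,"ty": -6.2,"tz": 0.3,"rx": 0.055,"ry": 0.0195,"rz": -0.0835},{"tx": 2.5,"ty": -6.2,"tz": 0.3,"rx": 0.055,"ry": 0.0195,"rz": -0.0835},{"tx": 2.5,"ty": -6.2,"tz": 0.3,"rx": 0.055,"ry": 0.0195,"rz": -0.0835},{"tx": 2.5,"ty": -6.2,"tz": 0.3,"rx": 0.055,"ry": 0.0195,"rz": -0.0835},{"tx": 2.5,"ty": -6.2,"tz": 0.3,"rx": 0.055,"ry": 0.0195,"rz": -0.0835},{"tx": 2.5,"ty": -6.2,"tz": 0.3,"rx": 0.055,"ry": 0.0195,"rz": -0.0835},{"tx": 2.5,"ty": -6.2,"tz": 0.3,"rx": 0.055,"ry": 0.0195,"rz": -0.0835}])

```text
time: 7.9
tool_pos: [549.2, -72.8, 275.9]
tcp_rot: [2.599, -0.296, 1.457]
contact_force: [-0.2, 0.1, -0.8]
grip_width: 0.4
finger_force: 0.0
```

Run:
```python
from h import *
o=bot.get_obs();print(local(), (F.T@o["contact_force"]).round(1), o["joint_positions"].round(2))
for z in(80,-5):print([v.round(3) for v in delta(now(),pose(-34,70,z))])
for n in("side","top"):
    im=bot.capture(n);cv2.imwrite(f"pics/{n}2.png",im[:,:,::-1])
a=cv2.imread("pics/side2.png")[170:310,235:355];b=cv2.imread("pics/top2.png")[190:330,260:380]
cv2.imwrite("pics/m3.png",cv2.resize(np.hstack([a,b]),None,fx=3.3,fy=3.3,interpolation=2))
```

```text
r 67.2 phi -31.1 z 90.2 [-0.6  0.1 -0.5] [-0.53  0.12  1.85  0.62  0.85 -0.67]
[array([ 7.384, -2.06 , -8.069]), array([ 0.032,  0.012, -0.045])]
[array([ 53.341,  14.214, -77.697]), array([ 0.032,  0.012, -0.045])]
```

View pics/m3.png

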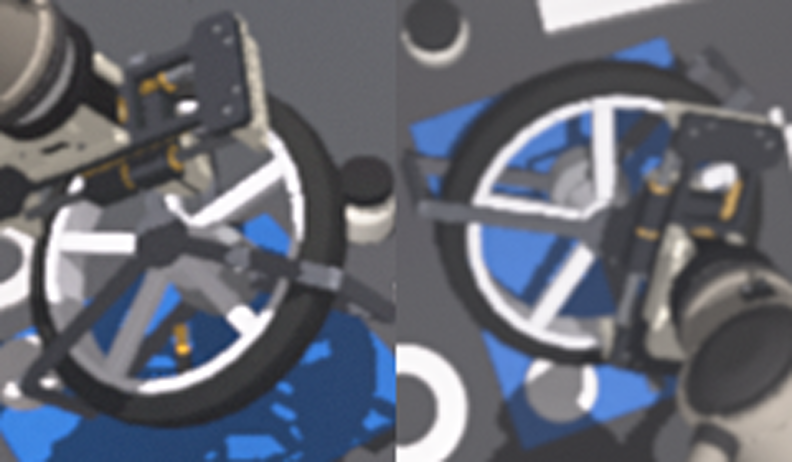

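```bash
cat >> h.py <<'E'
def spoke(n,px,z=16):
    q=F.T@(ray_plane(n,px,C+z*F[:,2],F[:,2])-C);return n,np.hypot(*q[:2]).round(1),np.degrees(np.arctan2(q[1],q[0])).round(1)
E
python3 - <<'E'
from h import *
for p in[(319.8,220),(254.7,243.3),(310.8,267),(270.8,282.1)]:print(spoke("side",p))
for p in[(322.7,223.3),(285.5,252.1),(302.1,288.5)]:print(spoke("top",p))
print(spoke("side",(290.5,279),10))
E
```

```text
('side', np.float64(97.6), np.float64(-14.2))
('side', np.float64(95.1), np.float64(130.9))
('side', np.float64(94.1), np.float64(-85.1))
('side', np.float64(97.7), np.float64(-154.1))
('top', np.float64(93.9), np.float64(-15.3))
('top', np.float64(99.2), np.float64(59.5))
('top', np.float64(101.1), np.float64(131.0))
('side', np.float64(86.7), np.float64(-123.3))
```

The picture shows spokes at about -14.5°, 58°, 130°, -86° and -157°. The stem is at about -122° (side view brass near px (290,279)), so 121° remain. Next stroke, starting at -34°.

carry_out(plan=[{"tx": 5.3,"ty": 1.4,"tz": -7.8,"rx": 0.003,"ry": 0.001,"rz": -0.004},{"tx": 5.3,"ty": 1.4,"tz": -7.8,"rx": 0.003,"ry": 0.001,"rz": -0.004},{"tx": 5.3,"ty": 1.4,"tz": -7.8,"rx": 0.003,"ry": 0.001,"rz": -0.004},{"tx": 5.3,"ty": 1.4,"tz": -7.8,"rx": 0.003,"ry": 0.001,"rz": -0.004},{"tx": 5.3,"ty": 1.4,"tz": -7.8,"rx": 0.003,"ry": 0.001,"rz": -0.004},{"tx": 5.3,"ty": 1.4,"tz": -7.8,"rx": 0.003,"ry": 0.001,"rz": -0.004},{"tx": 5.3,"ty": 1.4,"tz": -7.8,"rx": 0.003,"ry": 0.001,"rz": -0.004},{"tx": 5.3,"ty": 1.4,"tz": -7.8,"rx": 0.003,"ry": 0.001,"rz": -0.004},{"tx": 5.3,"ty": 1.4,"tz": -7.8,"rx": 0.003,"ry": 0.001,"rz": -0.004},{"tx": 5.3,"ty": 1.4,"tz": -7.8,"rx": 0.003,"ry": 0.001,"rz": -0.004},{"tx": 0,"ty": 0,"tz": 0,"rx": 0,"ry": 0,"rz": 0}])

```text
time: 9.1
tool_pos: [602.5, -58.0, 196.6]
tcp_rot: [2.613, -0.323, 1.417]
contact_force: [-0.8, -0.0, 0.6]
grip_width: 0.2
finger_force: 0.0
```

Run:
```python
from h import *
o=bot.get_obs();print(local(), (F.T@o["contact_force"]).round(1))
arc(now(),-34,41,30)
```

```text
r 69.0 phi -34.0 z -6.3 [-0.2  0.2  1. ]
[-0.0, 2.1, 3.3] [-0.02, -0.007, 0.026]
[0.3, 2.9, 0.9] [-0.024, -0.008, 0.036]
[0.2, 2.9, 0.8] [-0.024, -0.008, 0.036]
[0.1, 3.0, 0.7] [-0.024, -0.008, 0.036]
[-0.0, 3.0, 0.7] [-0.024, -0.008, 0.036]
[-0.1, 3.0, 0.6] [-0.024, -0.008, 0.036]
[-0.3, 3.0, 0.5] [-0.024, -0.008, 0.036]
[-0.4, 3.0, 0.5] [-0.024, -0.008, 0.036]
[-0.5, 3.0, 0.4] [-0.024, -0.008, 0.036]
[-0.6, 3.0, 0.3] [-0.024, -0.008, 0.036]
[-0.7, 3.0, 0.2] [-0.024, -0.008, 0.036]
[-0.8, 2.9, 0.2] [-0.024, -0.008, 0.036]
[-0.9, 2.9, 0.1] [-0.024, -0.008, 0.036]
[-1.0, 2.9, 0.0] [-0.024, -0.008, 0.036]
[-1.1, 2.8, -0.1] [-0.024, -0.008, 0.036]
[-1.2, 2.8, -0.1] [-0.024, -0.008, 0.036]
[-1.3, 2.8, -0.2] [-0.024, -0.008, 0.036]
[-1.4, 2.7, -0.3] [-0.024, -0.008, 0.036]
[-1.5, 2.6, -0.4] [-0.024, -0.008, 0.036]
[-1.6, 2.6, -0.4] [-0.024, -0.008, 0.036]
[-1.7, 2.5, -0.5] [-0.024, -0.008, 0.036]
[-1.8, 2.4, -0.6] [-0.024, -0.008, 0.036]
[-1.8, 2.3, -0.7] [-0.024, -0.008, 0.036]
[-1.9, 2.3, -0.7] [-0.024, -0.008, 0.036]
[-2.0, 2.2, -0.8] [-0.024, -0.008, 0.036]
[-2.1, 2.1, -0.9] [-0.024, -0.008, 0.036]
[-2.1, 2.0, -0.9] [-0.024, -0.008, 0.036]
[-2.2, 1.9, -1.0] [-0.024, -0.008, 0.036]
[-2.2, 1.8, -1.1] [-0.024, -0.008, 0.036]
[-2.3, 1.7, -1.1] [-0.024, -0.008, 0.036]
```

carry_out(plan=[{"tx": 0.3,"ty": 2.9,"tz": 1.2,"rx": -0.024,"ry": -0.008,"rz": 0.036},{"tx": 0.3,"ty": 2.9,"tz": 0.9,"rx": -0.024,"ry": -0.008,"rz": 0.036},{"tx": 0.2,"ty": 2.9,"tz": 0.8,"rx": -0.024,"ry": -0.008,"rz": 0.036},{"tx": 0.1,"ty": 3.0,"tz": 0.7,"rx": -0.024,"ry": -0.008,"rz": 0.036},{"tx": 0,"ty": 3.0,"tz": 0.7,"rx": -0.024,"ry": -0.008,"rz": 0.036},{"tx": -0.1,"ty": 3.0,"tz": 0.6,"rx": -0.024,"ry": -0.008,"rz": 0.036},{"tx": -0.3,"ty": 3.0,"tz": 0.5,"rx": -0.024,"ry": -0.008,"rz": 0.036},{"tx": -0.4,"ty": 3.0,"tz": 0.5,"rx": -0.024,"ry": -0.008,"rz": 0.036},{"tx": -0.5,"ty": 3.0,"tz": 0.3,"rx": -0.024,"ry": -0.008,"rz": 0.036},{"tx": -0.6,"ty": 3.0,"tz": 0.2,"rx": -0.024,"ry": -0.008,"rz": 0.036},{"tx": -0.7,"ty": 3.0,"tz": 0.1,"rx": -0.024,"ry": -0.008,"rz": 0.036},{"tx": -0.8,"ty": 2.9,"tz": 0,"rx": -0.024,"ry": -0.008,"rz": 0.036}])

```text
time: 10.3
tool_pos: [601.0, -24.6, 205.2]
tcp_rot: [2.534, -0.026, 1.865]
contact_force: [3.4, -6.2, -2.5]
grip_width: 0.4
finger_force: 3.2
```

Run:
```python
from h import *
o=bot.get_obs();print(local(), (F.T@o["contact_force"]).round(1))
print([v.round(3) for v in delta(now(),pose(-5,70,-4))])
```

```text
r 70.4 phi -5.4 z -4.9 [-0.5 -7.  -2.7]
[array([-0.936,  0.189,  0.557]), array([ 0.024,  0.006, -0.025])]
```

carry_out(plan=[{"tx": -0.9,"ty": 2.9,"tz": 0.1,"rx": -0.022,"ry": -0.008,"rz": 0.034},{"tx": -1.0,"ty": 2.9,"tz": 0,"rx": -0.022,"ry": -0.008,"rz": 0.034},{"tx": -1.1,"ty": 2.8,"tz": -0.1,"rx": -0.022,"ry": -0.008,"rz": 0.034},{"tx": -1.2,"ty": 2.8,"tz": -0.1,"rx": -0.024,"ry": -0.008,"rz": 0.036},{"tx": -1.3,"ty": 2.8,"tz": -0.2,"rx": -0.024,"ry": -0.008,"rz": 0.036},{"tx": -1.4,"ty": 2.7,"tz": -0.3,"rx": -0.024,"ry": -0.008,"rz": 0.036},{"tx": -1.5,"ty": 2.6,"tz": -0.4,"rx": -0.024,"ry": -0.008,"rz": 0.036},{"tx": -1.7,"ty": 2.6,"tz": -0.5,"rx": -0.024,"ry": -0.008,"rz": 0.036},{"tx": -1.8,"ty": 2.5,"tz": -0.6,"rx": -0.024,"ry": -0.008,"rz": 0.036},{"tx": -1.9,"ty": 2.4,"tz": -0.7,"rx": -0.024,"ry": -0.008,"rz": 0.036},{"tx": -2.0,"ty": 2.3,"tz": -0.8,"rx": -0.024,"ry": -0.008,"rz": 0.036},{"tx": -2.0,"ty": 2.3,"tz": -0.9,"rx": -0.024,"ry": -0.008,"rz": 0.036}])

```text
time: 11.5
tool_pos: [584.5, 7.5, 202.2]
tcp_rot: [2.587, 0.267, 2.3]
contact_force: [9.1, -0.9, 1.2]
grip_width: 0.2
finger_force: 3.5
```

carry_out(plan=[{"tx": -2.1,"ty": 2.2,"tz": -1.0,"rx": -0.024,"ry": -0.008,"rz": 0.036},{"tx": -2.1,"ty": 2.1,"tz": -1.0,"rx": -0.024,"ry": -0.008,"rz": 0.036},{"tx": -2.2,"ty": 2.0,"tz": -1.0,"rx": -0.024,"ry": -0.008,"rz": 0.036},{"tx": -2.2,"ty": 1.9,"tz": -1.1,"rx": -0.024,"ry": -0.008,"rz": 0.036}])

```text
time: 11.9
tool_pos: [576.2, 16.2, 198.6]
tcp_rot: [2.637, 0.356, 2.459]
contact_force: [9.0, 1.5, 2.5]
grip_width: 0.4
finger_force: 3.6
```

Run:
```python
from h import *
o=bot.get_obs();print(local(), (F.T@o["contact_force"]).round(1))
print([v.round(3) for v in delta(now(),pose(40,70,-4))])
arc(now(),38,41,2)
```

```text
r 70.8 phi 34.6 z -4.7 [ 8.8 -1.6 -3.1]
[array([-5.614,  3.129, -2.136]), array([-0.022, -0.01 ,  0.05 ])]
[-5.2, 2.8, -1.9] [-0.018, -0.008, 0.043]
[-1.4, 1.0, -0.7] [-0.014, -0.005, 0.021]
```

carry_out(plan=[{"tx": -2.2,"ty": 1.8,"tz": -1.0,"rx": -0.018,"ry": -0.007,"rz": 0.034},{"tx": -2.2,"ty": 1.7,"tz": -1.0,"rx": -0.018,"ry": -0.007,"rz": 0.034},{"tx": -2.2,"ty": 1.6,"tz": -1.0,"rx": -0.018,"ry": -0.007,"rz": 0.034}])

```text
time: 12.2
tool_pos: [569.4, 21.6, 195.5]
tcp_rot: [2.671, 0.404, 2.574]
contact_force: [7.7, 2.5, 0.8]
grip_width: 0.3
finger_force: 3.6
```

carry_out(plan=[{"tx": 2.0,"ty": -1.6,"tz": 0.9,"rx": 0,"ry": 0,"rz": 0},{"tx": -10,"ty": -3.6,"tz": 15.4,"rx": 0,"ry": 0,"rz": 0},{"tx": -10,"ty": -3.6,"tz": 15.4,"rx": 0,"ry": 0,"rz": 0},{"tx": -10,"ty": -3.6,"tz": 15.4,"rx": 0,"ry": 0,"rz": 0},{"tx": -10,"ty": -3.6,"tz": 15.4,"rx": 0,"ry": 0,"rz": 0},{"tx": -10,"ty": -3.6,"tz": 15.4,"rx": 0,"ry": 0,"rz": 0}])

```text
time: 12.8
tool_pos: [518.3, 2.3, 271.5]
tcp_rot: [2.674, 0.398, 2.575]
contact_force: [0.5, 0.3, 0.3]
grip_width: 0.8
finger_force: 0.0
```

carry_out(plan=[{"tx": 2.6,"ty": -6.2,"tz": 0.3,"rx": 0.055,"ry": 0.0195,"rz": -0.0835},{"tx": 2.6,"ty": -6.2,"tz": 0.3,"rx": 0.055,"ry": 0.0195,"rz": -0.0835},{"tx": 2.6,"ty": -6.2,"tz": 0.3,"rx": 0.055,"ry": 0.0195,"rz": -0.0835},{"tx": 2.6,"ty": -6.2,"tz": 0.3,"rx": 0.055,"ry": 0.0195,"rz": -0.0835},{"tx": 2.6,"ty": -6.2,"tz": 0.3,"rx": 0.055,"ry": 0.0195,"rz": -0.0835},{"tx": 2.6,"ty": -6.2,"tz": 0.3,"rx": 0.055,"ry": 0.0195,"rz": -0.0835},{"tx": 2.6,"ty": -6.2,"tz": 0.3,"rx": 0.055,"ry": 0.0195,"rz": -0.0835},{"tx": 2.6,"ty": -6.2,"tz": 0.3,"rx": 0.055,"ry": 0.0195,"rz": -0.0835},{"tx": 2.6,"ty": -6.2,"tz": 0.3,"rx": 0.055,"ry": 0.0195,"rz": -0.0835},{"tx": 2.6,"ty": -6.2,"tz": 0.3,"rx": 0.055,"ry": 0.0195,"rz": -0.0835},{"tx": 2.6,"ty": -6.2,"tz": 0.3,"rx": 0.055,"ry": 0.0195,"rz": -0.0835},{"tx": 2.6,"ty": -6.2,"tz": 0.3,"rx": 0.055,"ry": 0.0195,"rz": -0.0835}])

```text
time: 14.0
tool_pos: [550.0, -72.3, 274.5]
tcp_rot: [2.584, -0.268, 1.521]
contact_force: [0.2, 0.3, 0.4]
grip_width: 0.7
finger_force: 0.0
```

Run:
```python
from h import *
o=bot.get_obs();print(local(), (F.T@o["contact_force"]).round(1), o["joint_positions"].round(2))
print([v.round(3) for v in delta(now(),pose(-36,70,-4))])
for n in("side","top"):
    im=bot.capture(n);cv2.imwrite(f"pics/{n}3.png",im[:,:,::-1])
a=cv2.imread("pics/side3.png")[170:310,235:355];b=cv2.imread("pics/top3.png")[190:330,260:380]
cv2.imwrite("pics/m4.png",cv2.resize(np.hstack([a,b]),None,fx=3.3,fy=3.3,interpolation=2))
```

```text
r 67.1 phi -31.0 z 88.5 [0.4 0.2 0.2] [-0.54  0.12  1.85  0.63  0.86 -0.75]
[array([ 51.579,  11.226, -76.293]), array([ 0.08 ,  0.031, -0.134])]
```

View pics/m4.png

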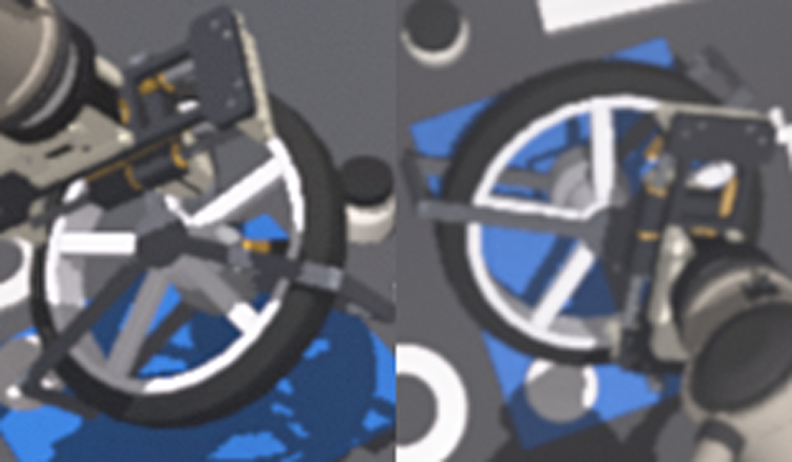

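The spokes are where they were (one at -14.5°), so the wheel has turned one pitch. The stem now shows at side px (312,244), near -50°. It sits too close behind the upper-window spoke for the fingers to fit beside it. I'll do the last 50° through the lower-right window, away from the stem, starting with the spoke at -86°.

Run:
```python
from h import *
f=lambda p,m=(0,0):(235+p[0]/3.3,170+p[1]/3.3)
print(spoke("side",(312.3,243.6),10))
for p in[(280,165),(65,242),(250,320),(118,370)]:print(spoke("side",f(p)))
print([v.round(4) for v in delta(now(),pose(-112,70,88))],[(v/17).round(4) for v in delta(now(),pose(-112,70,88))],pose(-112,70,88)[0])
```

```text
('side', np.float64(66.4), np.float64(-48.1))
('side', np.float64(97.7), np.float64(-14.3))
('side', np.float64(95.0), np.float64(131.0))
('side', np.float64(93.9), np.float64(-85.1))
('side', np.float64(97.7), np.float64(-154.2))
[array([-54.4418, -51.0417, -48.4543]), array([ 0.8   ,  0.2902, -1.2212])] [array([-3.2025, -3.0025, -2.8503]), array([ 0.0471,  0.0171, -0.0718])] [ 495.83734007 -123.69918029  226.04479386]
```

carry_out(plan=[{"tx": -3.2,"ty": -3,"tz": -2.8,"rx": 0.047,"ry": 0.017,"rz": -0.072},{"tx": -3.2,"ty": -3,"tz": -2.8,"rx": 0.047,"ry": 0.017,"rz": -0.072},{"tx": -3.2,"ty": -3,"tz": -2.8,"rx": 0.047,"ry": 0.017,"rz": -0.072},{"tx": -3.2,"ty": -3,"tz": -2.8,"rx": 0.047,"ry": 0.017,"rz": -0.072},{"tx": -3.2,"ty": -3,"tz": -2.8,"rx": 0.047,"ry": 0.017,"rz": -0.072},{"tx": -3.2,"ty": -3,"tz": -2.8,"rx": 0.047,"ry": 0.017,"rz": -0.072},{"tx": -3.2,"ty": -3,"tz": -2.8,"rx": 0.047,"ry": 0.017,"rz": -0.072},{"tx": -3.2,"ty": -3,"tz": -2.8,"rx": 0.047,"ry": 0.017,"rz": -0.072},{"tx": -3.2,"ty": -3,"tz": -2.8,"rx": 0.047,"ry": 0.017,"rz": -0.072},{"tx": -3.2,"ty": -3,"tz": -2.8,"rx": 0.047,"ry": 0.017,"rz": -0.072},{"tx": -3.2,"ty": -3,"tz": -2.8,"rx": 0.047,"ry": 0.017,"rz": -0.072},{"tx": -3.2,"ty": -3,"tz": -2.8,"rx": 0.047,"ry": 0.017,"rz": -0.072}])

```text
time: 15.3
tool_pos: [511.3, -107.7, 240.8]
tcp_rot: [3.104, -0.612, 0.406]
contact_force: [-0.6, -0.4, 0.7]
grip_width: 0.6
finger_force: 0.0
```

carry_out(plan=[{"tx": -3.2,"ty": -3,"tz": -2.8,"rx": 0.047,"ry": 0.017,"rz": -0.072},{"tx": -3.2,"ty": -3,"tz": -2.8,"rx": 0.047,"ry": 0.017,"rz": -0.072},{"tx": -3.2,"ty": -3,"tz": -2.8,"rx": 0.047,"ry": 0.017,"rz": -0.072},{"tx": -3.2,"ty": -3,"tz": -2.8,"rx": 0.047,"ry": 0.017,"rz": -0.072},{"tx": -3.2,"ty": -3,"tz": -2.8,"rx": 0.047,"ry": 0.017,"rz": -0.072},{"tx": 0,"ty": 0,"tz": 0,"rx": 0,"ry": 0,"rz": 0}])

```text
time: 15.9
tool_pos: [495.2, -122.8, 226.6]
tcp_rot: [-2.888, -0.561, -0.116]
contact_force: [-0.2, 0.4, 0.4]
grip_width: 0.5
finger_force: 0.0
```

Run:
```python
from h import *
o=bot.get_obs();print(local(), (F.T@o["contact_force"]).round(1), o["joint_positions"].round(2))
d=delta(now(),pose(-112,70,-4));print([v.round(3) for v in d],[(v/10).round(4) for v in d])
A=pose(-112,70,-4);arc(A,-112,-78,16)
```

```text
r 69.0 phi -112.3 z 88.6 [0.2 0.5 0.4] [-0.72  0.13  1.99  0.73  0.84  0.44]
[array([ 50.339,  16.679, -75.887]), array([ 0.002, -0.   ,  0.   ])] [array([ 5.0339,  1.6679, -7.5887]), array([ 0.0002, -0.    ,  0.    ])]
[2.2, -0.2, 1.4] [-0.02, -0.007, 0.03]
[2.2, -0.1, 1.4] [-0.02, -0.007, 0.03]
[2.2, -0.0, 1.4] [-0.02, -0.007, 0.03]
[2.2, 0.1, 1.4] [-0.02, -0.007, 0.03]
[2.1, 0.2, 1.5] [-0.02, -0.007, 0.03]
[2.1, 0.3, 1.5] [-0.02, -0.007, 0.03]
[2.1, 0.4, 1.5] [-0.02, -0.007, 0.03]
[2.1, 0.4, 1.5] [-0.02, -0.007, 0.03]
[2.1, 0.5, 1.5] [-0.02, -0.007, 0.03]
[2.0, 0.6, 1.5] [-0.02, -0.007, 0.03]
[2.0, 0.7, 1.5] [-0.02, -0.007, 0.03]
[2.0, 0.8, 1.5] [-0.02, -0.007, 0.03]
[1.9, 0.9, 1.5] [-0.02, -0.007, 0.03]
[1.9, 1.0, 1.5] [-0.02, -0.007, 0.03]
[1.8, 1.1, 1.5] [-0.02, -0.007, 0.03]
[1.8, 1.2, 1.5] [-0.02, -0.007, 0.03]
```

carry_out(plan=[{"tx": 5.0,"ty": 1.7,"tz": -7.6,"rx": 0,"ry": 0,"rz": 0},{"tx": 5.0,"ty": 1.7,"tz": -7.6,"rx": 0,"ry": 0,"rz": 0},{"tx": 5.0,"ty": 1.7,"tz": -7.6,"rx": 0,"ry": 0,"rz": 0},{"tx": 5.0,"ty": 1.7,"tz": -7.6,"rx": 0,"ry": 0,"rz": 0},{"tx": 5.0,"ty": 1.7,"tz": -7.6,"rx": 0,"ry": 0,"rz": 0},{"tx": 5.0,"ty": 1.7,"tz": -7.6,"rx": 0,"ry": 0,"rz": 0},{"tx": 5.0,"ty": 1.7,"tz": -7.6,"rx": 0,"ry": 0,"rz": 0},{"tx": 5.0,"ty": 1.7,"tz": -7.6,"rx": 0,"ry": 0,"rz": 0},{"tx": 5.0,"ty": 1.7,"tz": -7.6,"rx": 0,"ry": 0,"rz": 0},{"tx": 5.0,"ty": 1.7,"tz": -7.6,"rx": 0,"ry": 0,"rz": 0},{"tx": 0,"ty": 0,"tz": 0,"rx": 0,"ry": 0,"rz": 0}])

```text
time: 17.0
tool_pos: [545.8, -105.4, 149.6]
tcp_rot: [-2.886, -0.56, -0.118]
contact_force: [-0.2, -0.4, -0.2]
grip_width: 0.3
finger_force: 0.0
```

carry_out(plan=[{"tx": 2.2,"ty": -0.2,"tz": 1.4,"rx": -0.02,"ry": -0.007,"rz": 0.03},{"tx": 2.2,"ty": -0.1,"tz": 1.4,"rx": -0.02,"ry": -0.007,"rz": 0.03},{"tx": 2.2,"ty": 0,"tz": 1.4,"rx": -0.02,"ry": -0.007,"rz": 0.03},{"tx": 2.2,"ty": 0.1,"tz": 1.4,"rx": -0.02,"ry": -0.007,"rz": 0.03},{"tx": 2.1,"ty": 0.2,"tz": 1.5,"rx": -0.02,"ry": -0.007,"rz": 0.03},{"tx": 2.1,"ty": 0.3,"tz": 1.5,"rx": -0.02,"ry": -0.007,"rz": 0.03},{"tx": 2.1,"ty": 0.4,"tz": 1.5,"rx": -0.02,"ry": -0.007,"rz": 0.03},{"tx": 2.1,"ty": 0.4,"tz": 1.5,"rx": -0.02,"ry": -0.007,"rz": 0.03}])

```text
time: 17.8
tool_pos: [562.1, -105.2, 162.0]
tcp_rot: [-3.085, -0.607, 0.235]
contact_force: [-6.8, -4.2, -0.7]
grip_width: 0.2
finger_force: 3.3
```

Run:
```python
from h import *
o=bot.get_obs();print(local(), (F.T@o["contact_force"]).round(1), o["joint_positions"].round(2))
d=delta(now(),pose(-78,70,-4));print([v.round(3) for v in d],[(v/8).round(4) for v in d])
```

```text
r 69.9 phi -95.6 z -3.8 [-6.8 -1.7  3.9] [-0.58  0.32  1.96  0.85  0.65  0.1 ]
[array([16.193,  6.905, 12.097]), array([-0.156, -0.057,  0.245])] [array([2.0241, 0.8631, 1.5121]), array([-0.0195, -0.0071,  0.0306])]
```

carry_out(plan=[{"tx": 2.1,"ty": 0.5,"tz": 1.5,"rx": -0.02,"ry": -0.007,"rz": 0.03},{"tx": 2.0,"ty": 0.6,"tz": 1.5,"rx": -0.02,"ry": -0.007,"rz": 0.03},{"tx": 2.0,"ty": 0.7,"tz": 1.5,"rx": -0.02,"ry": -0.007,"rz": 0.03},{"tx": 2.0,"ty": 0.8,"tz": 1.5,"rx": -0.02,"ry": -0.007,"rz": 0.03},{"tx": 2.0,"ty": 0.9,"tz": 1.5,"rx": -0.02,"ry": -0.007,"rz": 0.03},{"tx": 2.0,"ty": 1.0,"tz": 1.5,"rx": -0.02,"ry": -0.007,"rz": 0.03},{"tx": 2.0,"ty": 1.1,"tz": 1.5,"rx": -0.02,"ry": -0.007,"rz": 0.03}])

```text
time: 18.5
tool_pos: [575.9, -99.3, 172.3]
tcp_rot: [3.02, -0.598, 0.547]
contact_force: [-9.0, -4.2, -1.9]
grip_width: 0.5
finger_force: 4.2
```

Run:
```python
from h import *
o=bot.get_obs();print(local(), (F.T@o["contact_force"]).round(1), o["joint_positions"].round(2))
print(F@[-1.5,-.3,0])
d=delta(pose(-80,70,88),pose(-155,70,88));print([v.round(3) for v in d],[(v/15).round(4) for v in d])
```

```text
r 69.6 phi -80.5 z -4.0 [-9.2 -0.9  4.1] [-0.55  0.32  1.92  0.81  0.66 -0.09]
[-1.058108   -0.6929503  -0.86036465]
[array([-71.51 ,  16.425, -43.361]), array([ 0.708,  0.251, -1.072])] [array([-4.7673,  1.095 , -2.8907]), array([ 0.0472,  0.0167, -0.0715])]
```

carry_out(plan=[{"tx": -1.8,"ty": -1.0,"tz": -1.4,"rx": 0,"ry": 0,"rz": 0},{"tx": -10,"ty": -3.6,"tz": 15.4,"rx": 0,"ry": 0,"rz": 0},{"tx": -10,"ty": -3.6,"tz": 15.4,"rx": 0,"ry": 0,"rz": 0},{"tx": -10,"ty": -3.6,"tz": 15.4,"rx": 0,"ry": 0,"rz": 0},{"tx": -10,"ty": -3.6,"tz": 15.4,"rx": 0,"ry": 0,"rz": 0},{"tx": -10,"ty": -3.6,"tz": 15.4,"rx": 0,"ry": 0,"rz": 0}])

```text
time: 19.1
tool_pos: [524.9, -118.4, 249.7]
tcp_rot: [3.019, -0.601, 0.545]
contact_force: [0.2, -0.0, -0.9]
grip_width: 0.3
finger_force: 0.0
```

carry_out(plan=[{"tx": -4.8,"ty": 1.1,"tz": -2.9,"rx": 0.047,"ry": 0.017,"rz": -0.072},{"tx": -4.8,"ty": 1.1,"tz": -2.9,"rx": 0.047,"ry": 0.017,"rz": -0.072},{"tx": -4.8,"ty": 1.1,"tz": -2.9,"rx": 0.047,"ry": 0.017,"rz": -0.072},{"tx": -4.8,"ty": 1.1,"tz": -2.9,"rx": 0.047,"ry": 0.017,"rz": -0.072},{"tx": -4.8,"ty": 1.1,"tz": -2.9,"rx": 0.047,"ry": 0.017,"rz": -0.072},{"tx": -4.8,"ty": 1.1,"tz": -2.9,"rx": 0.047,"ry": 0.017,"rz": -0.072},{"tx": -4.8,"ty": 1.1,"tz": -2.9,"rx": 0.047,"ry": 0.017,"rz": -0.072},{"tx": -4.8,"ty": 1.1,"tz": -2.9,"rx": 0.047,"ry": 0.017,"rz": -0.072},{"tx": -4.8,"ty": 1.1,"tz": -2.9,"rx": 0.047,"ry": 0.017,"rz": -0.072},{"tx": -4.8,"ty": 1.1,"tz": -2.9,"rx": 0.047,"ry": 0.017,"rz": -0.072},{"tx": -4.8,"ty": 1.1,"tz": -2.9,"rx": 0.047,"ry": 0.017,"rz": -0.072},{"tx": -4.8,"ty": 1.1,"tz": -2.9,"rx": 0.047,"ry": 0.017,"rz": -0.072}])

```text
time: 20.3
tool_pos: [467.6, -105.1, 214.1]
tcp_rot: [-2.654, -0.37, -0.641]
contact_force: [-0.7, 0.3, 0.0]
grip_width: 0.4
finger_force: 0.0
```

carry_out(plan=[{"tx": -4.8,"ty": 1.1,"tz": -2.9,"rx": 0.047,"ry": 0.017,"rz": -0.072},{"tx": -4.8,"ty": 1.1,"tz": -2.9,"rx": 0.047,"ry": 0.017,"rz": -0.072},{"tx": -4.8,"ty": 1.1,"tz": -2.9,"rx": 0.047,"ry": 0.017,"rz": -0.072},{"tx": 0,"ty": 0,"tz": 0,"rx": 0,"ry": 0,"rz": 0}])

```text
time: 20.7
tool_pos: [452.9, -101.6, 205.1]
tcp_rot: [-2.585, -0.236, -0.876]
contact_force: [-0.3, 0.1, 0.3]
grip_width: 0.6
finger_force: 0.0
```

Run:
```python
from h import *
o=bot.get_obs();print(local(), (F.T@o["contact_force"]).round(1), o["joint_positions"].round(2))
d=delta(now(),pose(-159,74,-4));print([v.round(3) for v in d],[(v/10).round(4) for v in d])
for n in("side","top"):
    im=bot.capture(n);cv2.imwrite(f"pics/{n}4.png",im[:,:,::-1])
a=cv2.imread("pics/side4.png")[170:310,235:355];b=cv2.imread("pics/top4.png")[190:330,260:380]
cv2.imwrite("pics/m5.png",cv2.resize(np.hstack([a,b]),None,fx=3.3,fy=3.3,interpolation=2))
```

```text
r 71.8 phi -155.5 z 89.8 [-0.   0.2  0.4] [-0.75  0.07  2.13  0.77  0.8   1.12]
[array([ 46.757,  19.991, -79.016]), array([ 0.036,  0.001, -0.045])] [array([ 4.6757,  1.9991, -7.9016]), array([ 0.0036,  0.0001, -0.0045])]
```

View pics/m5.png

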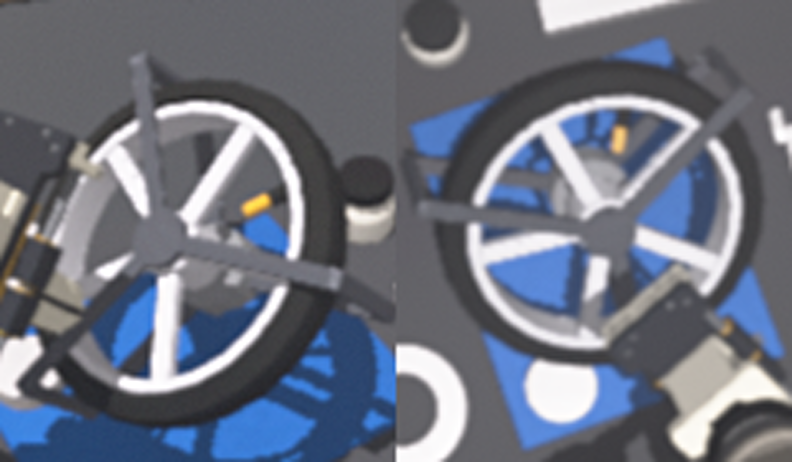

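Run:
```python
from h import *
for p in[(250,130),(165,380),(115,155)]:print(spoke("side",(235+p[0]/3.3,170+p[1]/3.3)))
for p in[(545,128),(478,255),(718,262)]:print(spoke("top",(260+(p[0]-396)/3.3,190+p[1]/3.3)))
print(spoke("side",(235+257/3.3,170+205/3.3),10),spoke("top",(260+224/3.3,190+140/3.3),10))
```

```text
('side', np.float64(97.3), np.float64(9.3))
('side', np.float64(100.7), np.float64(-130.1))
('side', np.float64(93.3), np.float64(84.3))
('top', np.float64(95.0), np.float64(12.6))
('top', np.float64(100.3), np.float64(84.1))
('top', np.float64(104.4), np.float64(-132.2))
('side', np.float64(69.3), np.float64(-24.5)) ('top', np.float64(66.6), np.float64(-28.0))
```

Both views put spokes at about 12° and -132°, with the stem at about -24° to -26° (side px (313,232)). So 24° remain, pushing the -132° spoke to -108°.

carry_out(plan=[{"tx": 4.8,"ty": 1.8,"tz": -7.8,"rx": 0.002,"ry": 0,"rz": -0.002},{"tx": 4.8,"ty": 1.8,"tz": -7.8,"rx": 0.002,"ry": 0,"rz": -0.002},{"tx": 4.8,"ty": 1.8,"tz": -7.8,"rx": 0.002,"ry": 0,"rz": -0.002},{"tx": 4.8,"ty": 1.8,"tz": -7.8,"rx": 0.002,"ry": 0,"rz": -0.002},{"tx": 4.8,"ty": 1.8,"tz": -7.8,"rx": 0.002,"ry": 0,"rz": -0.002},{"tx": 4.8,"ty": 1.8,"tz": -7.8,"rx": 0.002,"ry": 0,"rz": -0.002},{"tx": 4.8,"ty": 1.8,"tz": -7.8,"rx": 0.002,"ry": 0,"rz": -0.002},{"tx": 4.8,"ty": 1.8,"tz": -7.8,"rx": 0.002,"ry": 0,"rz": -0.002},{"tx": 4.8,"ty": 1.8,"tz": -7.8,"rx": 0.002,"ry": 0,"rz": -0.002},{"tx": 4.8,"ty": 1.8,"tz": -7.8,"rx": 0.002,"ry": 0,"rz": -0.002},{"tx": 0,"ty": 0,"tz": 0,"rx": 0,"ry": 0,"rz": 0}])

```text
time: 21.9
tool_pos: [501.2, -83.2, 125.9]
tcp_rot: [-2.572, -0.219, -0.898]
contact_force: [-0.1, -0.2, 0.6]
grip_width: 0.2
finger_force: 0.0
```

Run:
```python
from h import *
o=bot.get_obs();print(local(), (F.T@o["contact_force"]).round(1), o["joint_positions"].round(2))
arc(now(),-157,-125,16,72)
```

```text
r 74.2 phi -157.4 z -4.7 [ 0.2 -0.2  0.6] [-0.62  0.29  2.15  1.03  0.58  0.93]
[2.7, -1.0, 2.4] [-0.022, -0.014, 0.032]
[1.6, -1.8, 0.6] [-0.019, -0.007, 0.029]
[1.7, -1.8, 0.7] [-0.019, -0.007, 0.029]
[1.7, -1.7, 0.7] [-0.019, -0.007, 0.029]
[1.7, -1.6, 0.8] [-0.019, -0.007, 0.029]
[1.8, -1.6, 0.8] [-0.019, -0.007, 0.029]
[1.8, -1.5, 0.8] [-0.019, -0.007, 0.029]
[1.9, -1.4, 0.9] [-0.019, -0.007, 0.029]
[1.9, -1.4, 0.9] [-0.019, -0.007, 0.029]
[1.9, -1.3, 1.0] [-0.019, -0.007, 0.029]
[2.0, -1.2, 1.0] [-0.019, -0.007, 0.029]
[2.0, -1.2, 1.0] [-0.019, -0.007, 0.029]
[2.0, -1.1, 1.1] [-0.019, -0.007, 0.029]
[2.0, -1.0, 1.1] [-0.019, -0.007, 0.029]
[2.0, -0.9, 1.1] [-0.019, -0.007, 0.029]
[2.1, -0.8, 1.2] [-0.019, -0.007, 0.029]
```

carry_out(plan=[{"tx": 1.8,"ty": -1.7,"tz": 1.0,"rx": -0.02,"ry": -0.008,"rz": 0.03},{"tx": 1.8,"ty": -1.7,"tz": 0.8,"rx": -0.02,"ry": -0.008,"rz": 0.03},{"tx": 1.8,"ty": -1.7,"tz": 0.8,"rx": -0.019,"ry": -0.008,"rz": 0.029},{"tx": 1.8,"ty": -1.6,"tz": 0.8,"rx": -0.019,"ry": -0.008,"rz": 0.029},{"tx": 1.8,"ty": -1.6,"tz": 0.9,"rx": -0.019,"ry": -0.007,"rz": 0.029},{"tx": 1.8,"ty": -1.5,"tz": 0.9,"rx": -0.019,"ry": -0.007,"rz": 0.029},{"tx": 1.8,"ty": -1.5,"tz": 0.9,"rx": -0.019,"ry": -0.007,"rz": 0.029},{"tx": 1.9,"ty": -1.4,"tz": 0.9,"rx": -0.019,"ry": -0.007,"rz": 0.029},{"tx": 1.9,"ty": -1.4,"tz": 0.9,"rx": -0.019,"ry": -0.007,"rz": 0.029},{"tx": 1.9,"ty": -1.3,"tz": 1.0,"rx": -0.019,"ry": -0.007,"rz": 0.029},{"tx": 2.0,"ty": -1.2,"tz": 1.0,"rx": -0.019,"ry": -0.007,"rz": 0.029},{"tx": 2.0,"ty": -1.2,"tz": 1.0,"rx": -0.019,"ry": -0.007,"rz": 0.029}])

```text
time: 23.1
tool_pos: [521.9, -100.7, 136.8]
tcp_rot: [-2.697, -0.433, -0.503]
contact_force: [-6.5, -0.4, -2.4]
grip_width: 0.4
finger_force: 3.3
```

carry_out(plan=[{"tx": 2.0,"ty": -1.1,"tz": 1.1,"rx": -0.019,"ry": -0.007,"rz": 0.029},{"tx": 0,"ty": 0,"tz": 0,"rx": 0,"ry": 0,"rz": 0}])

```text
time: 23.3
tool_pos: [524.4, -102.0, 138.2]
tcp_rot: [-2.712, -0.448, -0.469]
contact_force: [-4.6, -0.2, -2.6]
grip_width: 0.5
finger_force: 2.6
```

Run:
```python
from h import *
o=bot.get_obs();print(local(), (F.T@o["contact_force"]).round(1), o["joint_positions"].round(2))
for n in("side","top"):
    im=bot.capture(n);cv2.imwrite(f"pics/{n}5.png",im[:,:,::-1])
    # brass/orange centroid
    hsv=cv2.cvtColor(im,cv2.COLOR_RGB2HSV);m=cv2.inRange(hsv,(10,120,120),(28,255,255))
    k,_,st,ce=cv2.connectedComponentsWithStats(m)
    for i in range(1,k):
        if st[i,4]>4:
            r=spoke(n,ce[i],10)
            if r[1]<110:print(st[i,4],ce[i].round(1),r)
a=cv2.imread("pics/side5.png")[170:310,235:355];b=cv2.imread("pics/top5.png")[190:330,260:380]
cv2.imwrite("pics/m6.png",cv2.resize(np.hstack([a,b]),None,fx=3.3,fy=3.3,interpolation=2))
```

```text
r 72.6 phi -132.0 z -3.6 [-5.1  1.4  0.4] [-0.63  0.31  2.07  0.96  0.62  0.54]
40 [309.  223.5] ('side', np.float64(69.9), np.float64(-3.2))
10 [317.4 232.9] ('top', np.float64(67.7), np.float64(-4.8))
```

```bash
cat >> h.py <<'E'
def ring(n,im,r=80,z=16):
    "bright (spoke) arcs on a circle of the spoke face"
    g=cv2.cvtColor(im,cv2.COLOR_RGB2HSV);a=np.arange(-180,180,.5);out=[]
    for p in a:
        u=proj(n,C+F@[r*np.cos(np.radians(p)),r*np.sin(np.radians(p)),z]).round().astype(int);h=g[u[1],u[0]]
        out.append(h[2]>165 and h[1]<60)
    k,l=cv2.connectedComponents(np.uint8(out)[None]);l=l[0]
    return [(a[l==i].mean(),np.ptp(a[l==i])) for i in range(1,k) if (l==i).sum()>5]
E
python3 - <<'E'
from h import *
for f in(4,5):
  for n in("side","top"):
    im=cv2.imread(f"pics/{n}{f}.png")[:,:,::-1].copy()
    for r in (65,75):print(f,n,r,[(float(x.round(1)),float(w)) for x,w in ring(n,im,r)])
E
```

```text
4 side 65 [(-130.5, 19.0), (-72.0, 6.0), (11.2, 15.5), (83.8, 14.5), (150.8, 6.5)]
4 side 75 [(-132.2, 16.5), (12.0, 14.0), (84.0, 14.0)]
4 top 65 [(-132.8, 18.5), (-56.8, 10.5), (11.2, 14.5), (83.8, 15.5), (152.8, 6.5)]
4 top 75 [(-167.8, 6.5), (-155.8, 3.5), (-145.8, 4.5), (-133.5, 14.0), (-57.2, 7.5), (11.8, 12.5), (84.0, 13.0)]
5 side 65 [(-174.2, 11.5), (-111.0, 14.0), (-39.8, 14.5), (31.2, 17.5), (119.0, 6.0), (143.5, 25.0), (177.5, 4.0)]
5 side 75 [(-112.2, 14.5), (-41.2, 12.5), (30.8, 13.5), (130.2, 37.5), (159.8, 16.5)]
5 top 65 [(-110.8, 9.5), (-42.5, 13.0), (31.5, 13.0), (103.2, 17.5)]
5 top 75 [(-143.2, 9.5), (-111.8, 10.5), (-41.5, 13.0), (30.8, 12.5), (103.5, 16.0)]
```

About 4.7° remain (spokes at about 31.3°, target 36°).

carry_out(plan=[{"tx": 2.0,"ty": -1.0,"tz": 1.0,"rx": -0.016,"ry": -0.006,"rz": 0.024},{"tx": 2.0,"ty": -1.0,"tz": 1.0,"rx": -0.016,"ry": -0.006,"rz": 0.024},{"tx": 1.8,"ty": -0.9,"tz": 0.9,"rx": -0.016,"ry": -0.006,"rz": 0.024},{"tx": 0,"ty": 0,"tz": 0,"rx": 0,"ry": 0,"rz": 0}])

```text
time: 23.8
tool_pos: [530.5, -104.6, 141.5]
tcp_rot: [-2.751, -0.485, -0.379]
contact_force: [-4.9, 2.0, -1.0]
grip_width: 0.2
finger_force: 2.3
```

Run:
```python
from h import *
o=bot.get_obs();print(local(), (F.T@o["contact_force"]).round(1))
for n in("side","top"):
    im=bot.capture(n).copy()
    for r in (65,75):print(n,r,[(float(x.round(1)),float(w)) for x,w in ring(n,im,r)])
```

```text
r 72.4 phi -126.2 z -3.7 [-3.8  3.5  1.4]
side 65 [(-171.5, 7.0), (-106.0, 15.0), (-79.8, 5.5), (-34.5, 13.0), (36.2, 17.5), (141.2, 55.5)]
side 75 [(-106.8, 12.5), (-34.5, 11.0), (37.5, 13.0), (119.2, 23.5)]
top 65 [(-106.8, 12.5), (-35.8, 14.5), (38.2, 14.5), (108.8, 16.5)]
top 75 [(-142.0, 12.0), (-106.5, 13.0), (-35.0, 12.0), (37.8, 12.5), (108.5, 13.0)]
```

The wheel is within about 1° of the top. Backing off and retracting.

carry_out(plan=[{"tx": -2.0,"ty": 1.0,"tz": -1.0,"rx": 0,"ry": 0,"rz": 0},{"tx": -2.0,"ty": 1.0,"tz": -1.0,"rx": 0,"ry": 0,"rz": 0},{"tx": -10,"ty": -3.6,"tz": 15.4,"rx": 0,"ry": 0,"rz": 0},{"tx": -10,"ty": -3.6,"tz": 15.4,"rx": 0,"ry": 0,"rz": 0},{"tx": -10,"ty": -3.6,"tz": 15.4,"rx": 0,"ry": 0,"rz": 0},{"tx": -10,"ty": -3.6,"tz": 15.4,"rx": 0,"ry": 0,"rz": 0},{"tx": -10,"ty": -3.6,"tz": 15.4,"rx": 0,"ry": 0,"rz": 0},{"tx": -10,"ty": -3.6,"tz": 15.4,"rx": 0,"ry": 0,"rz": 0},{"tx": -10,"ty": -3.6,"tz": 20,"rx": 0,"ry": 0,"rz": 0},{"tx": -10,"ty": -3.6,"tz": 20,"rx": 0,"ry": 0,"rz": 0},{"tx": 0,"ty": 0,"tz": 0,"rx": 0,"ry": 0,"rz": 0}])

```text
time: 25.0
tool_pos: [447.8, -133.7, 275.1]
tcp_rot: [-2.754, -0.492, -0.381]
contact_force: [-0.2, 0.5, -0.1]
grip_width: 0.8
finger_force: 0.0
```

Run:
```python
from h import *
o=bot.get_obs();print(local(), o["contact_force"].round(1))
im={n:bot.capture(n).copy() for n in("side","top")}
for n in im:
    print(n,[(float(x.round(1)),float(w)) for x,w in ring(n,im[n],75)])
    hsv=cv2.cvtColor(im[n],cv2.COLOR_RGB2HSV);m=cv2.inRange(hsv,(10,120,120),(28,255,255))
    k,_,st,ce=cv2.connectedComponentsWithStats(m)
    print([spoke(n,ce[i],10) for i in range(1,k) if st[i,4]>4 and spoke(n,ce[i],10)[1]<100])
    cv2.imwrite(f"pics/{n}9.png",im[n][:,:,::-1])
# change against first top picture, outside wheel/arm
```

```text
r 69.5 phi -123.0 z 156.0 [-0.2  0.5 -0.1]
side [(-106.8, 12.5), (-34.5, 11.0), (37.5, 13.0), (109.8, 11.5)]
[('side', np.float64(70.6), np.float64(3.2))]
top [(-107.5, 15.0), (-35.0, 12.0), (37.8, 12.5), (108.5, 13.0)]
[('top', np.float64(67.8), np.float64(1.4))]
```

The stem is within about 1–3° of the top, and nothing is touching the wheel.

```bash
python3 -c "
from plant import bot
print(bot.close_job())"
```

```text
the job is handed in; nothing more can be done
None
```

The wheel is turned and the job is handed in: the valve stem measured about 1–3° from the top (7° allowed), the last force readings were near zero with the arm clear, and I did not measure the bystanders' positions at the end.

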